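# Bring the chip carriage to its stop and clamp it

## Robot

A 6-joint arm with a two-finger parallel gripper is mounted at the origin on the work surface. World frame = base frame: x ahead of the robot, y to its left, z up, the work surface at z = 0. Lengths are in mm, angles in rad, forces in N, time in s.
With the tool pointing down it reaches from about 275 to 750 mm from the base axis. Payload 10.2 kg.
Tool frame: the origin (TCP) lies on the centre line of the jaws, within the pads' length; the fingertips stand 17 mm ahead of it and the grasp point (between the pads) lies 2 mm behind it; z points along the fingers, y is the line along which they close (so a half turn about z gives the same grasp; the last joint's range is limited). The gripper opens to 85 mm and grips with 20 to 120 N. Pads are 22 mm wide; open, the fingers measure 114 mm over their backs; the gripper's body (76 mm by 85 mm) begins 54 mm behind the grasp point. The pads swing forward as they close: fully open they stand 13 mm farther back than shut.
Start: joints at [0.987, 0.313, 1.498, -0, 1.331, -0.223], TCP at [185.35, 491.199, 248.294] pointing down, gripper open.
Joint ranges: [-2.94, 2.94], [-0.97, 2.17], [0.19, 2.56], [-1.23, 4.37], [0.02, 3.11], [-2.88, 2.88]. Speed limits (rad/s): [2.39, 2.39, 3.01, 3.14, 3.14, 3.14].

## Interface

Orientations are given as a unit quaternion [w, x, y, z].
In Python, from rig import ctrl gives the robot as it stands. The module is installed in compiled form; this text tells all that it offers.
- The arm moves only by the shell command python3 -m jog 'ROWS' [FORCE]. ROWS is JSON, a list of rows, each an object with "delta_pos": the shift along the world's x, y, z in mm, a list of three; "angular": the turn, a rotation vector about the world's x, y, z in rad, a list of three; "fingers": the opening, from 0 (shut) to 1 (fully open). In form: [{"delta_pos": [tx, ty, tz], "angular": [rx, ry, rz], "fingers": fingers}, ...]. A call has 1 to 10 rows; each row is the pose to reach, as a shift and turn from the pose commanded when the call began; what a row does not reach only later rows make up. A row lasts 1/8 s, in which the tool goes at most 62.5 mm and 10.7 degrees, less where a joint would pass 70% of its speed; a pose out of reach is approached as far as the arm can. A call with a gripper value outside its range is refused whole. The fingers move at their own pace and stop on an object; FORCE is the grip in N (left out, the last holds). Time passes only in rows, so rows that repeat a pose let the fingers close. It gives the time, the measured TCP pose, the force, the opening and the grip force at its end, in the units of the state.
- ctrl.sense(): the state, without advancing time (a new reading comes with each control period).
- ctrl.capture(name): name is "scene" or "top"; returns a dict with "pixels" (480x640x3 uint8, blue, green, red), "fx", "fy", "cx", "cy" (pixels), "R" (3x3) and "t" (3): a world point X has camera coordinates R X + t. Camera axes: x right, y down, z forward; pixel columns grow to the right and rows downward; lengths in mm; the calibration is good to about 2 mm. A picture is of the moment at which its call begins. There is no depth.
- ctrl.finish_job(): hands the job in; it is judged then, once.
The state is a dict: "time_s": time; "joints": joint angles; "dq": joint speeds; "tau": joint torques, N m; "eef_pos": TCP position; "ee_rot": TCP orientation; "force": force on the tool from outside, world axes, zero at the start; "wrist_torque": the same for the moment, N m; "grip_width": opening from 0.0 (shut) to 1.0 (fully open); "grip_force": force on a finger pad.
Only numpy, scipy, OpenCV 4.12 (cv2) and the standard library are available. Lean on these libraries where they do the work, as an engineer would, in place of code of your own. Each camera call takes 0.05 s, during which the arm holds its last target. There are 200 camera calls.

## Task

Slide the chip carriage along its rail until it touches the stop pin in front of the blue-backed imaging head, and lock it there by swinging its clamp lever clockwise (seen from above) to its tight end. Leave the other things on the bench where they are.

Things in the scene. Friction and masses are not known exactly. Their poses are not given: they have to be found in the camera images.
- rail_base: Fixed imaging rail. Black base plate 100 x 500 x 12 mm, origin at the centre of its underside on the bench; y runs along the rail to the stop, z up, its -x side faces the robot. Aluminium rail 50 mm wide, top 32 mm up, y = -245 to 75 mm. Stop block 70 x 20 mm, y = 75 to 95 mm, top 62 mm up. Imaging head lying along y = 92 to 308 mm (blue ribbed housing 84 mm thick), top 150 mm up.
- stop_face (a point): Tip of the steel stop pin (14 mm thick, on the stop block, pointing to -y), where the carriage's front face comes to rest: (0, 60, 50) mm in rail_base. Axes as rail_base.
- carriage (a joint): Travel of the carriage along the rail's +y in m: 0 at the far end from the stop, 0.165 when it touches the stop (a hard end). Sliding friction 2 to 3 N while the clamp is loose. With the clamp tight, a brake pad holds it against 25 N or more.
- carriage_push (a point): Centre of the carriage's rear (-y) face, the face to push; 50 mm above the bench. Axes as rail_base (+y to the stop). Carriage: black block 76 mm across the rail, 70 mm along it, 34 to 66 mm above the bench. It carries an upright glass chip in an aluminium frame, 56 mm wide, 51 to 59 mm ahead of this face, up to 126 mm above the bench.
- clamp (a joint): Angle of the clamp lever in rad, growing clockwise from above. 0: fully loose, lever points to the rail's -x turned 0.75 rad towards -y. 1.4: fully tight, a hard end, points to -x turned 0.65 rad towards +y. Stays where left. About 2 N at the ball turns it up to 0.8, then stiffer as a brake pad bites, about 4 N near the end. Turned back, it frees the carriage.
- clamp_ball (a point): Centre of the black ball, 24 mm in diameter, at the end of the clamp lever; 100 mm above the bench, 80 mm from the pivot. A steel arm 10 mm thick slopes down from it to the hub. Tightening moves the ball towards the stop. The ball travels with the carriage.
- clamp_pivot (a point): Point on the lever's vertical turning axis at ball height, 100 mm above the bench; 24 mm to -x and 27 mm to +y of carriage_push in the rail's axes. The hub is a steel cylinder 24 mm in diameter on the carriage, top 84 mm above the bench. Travels with the carriage.
- vial: Bystander: small clear jar with black cap, 28 mm in diameter, 62 mm tall, standing loose on the robot side of the rail. Origin under its centre.
- cap: Bystander: blue plastic screw cap, 28 mm in diameter, 15 mm high, loose on the robot side of the rail. Origin under its centre.
- rack: Bystander: blue open tube rack, 90 x 170 x 50 mm, holding three black-capped tubes up to 81 mm high, loose behind the rail. Origin under its centre.
- dish: Bystander: clear dish 60 mm in diameter, 14 mm high, loose behind the rail. Origin under its centre.
- tipbox: Bystander: white open box, 100 x 130 x 60 mm, loose to the right of the rail. Origin under its centre.
- driver: Bystander: black-handled screwdriver 160 mm long, lying loose to the left. Origin under its middle.

How it is judged:
By the outcome, as a careful person would: the job done as asked, in the order asked, and still so for the second after the job is handed in, with the robot touching nothing.
It also fails if it takes over 48 s, if anything falls off the work surface, if the arm or the gripper's body presses on something with over 40 N, if the wrist force passes 120 N, or if a joint passes its speed limit or range.

## Working session

There is one attempt and no reset: what is moved stays moved. The work goes in short steps, Python scripts to look and compute and a shell command to move; the robot and the scene stay as the last step left them, time stands still between calls to the robot, and variables do not carry over. Pictures are saved under pics/ and viewed, at most 10 in all, crops included, and the job is handed in when it is done.

```bash
mkdir -p pics
cat > h.py <<'E'
import numpy as np, cv2
from rig import ctrl
def ray(c,u,v,z):
    R=np.array(c["R"]);t=np.array(c["t"]).ravel()
    o=-R.T@t; d=R.T@np.array([(u-c["cx"])/c["fx"],(v-c["cy"])/c["fy"],1])
    return o+d*(z-o[2])/d[2]
def proj(c,X):
    p=np.array(c["R"])@np.array(X,float)+np.array(c["t"]).ravel()
    return np.array([c["fx"]*p[0]/p[2]+c["cx"],c["fy"]*p[1]/p[2]+c["cy"]])
E
python3 - <<'E'
from h import *
for n in("scene","top"):
    c=ctrl.capture(n); cv2.imwrite(f"pics/{n}0.png",np.array(c["pixels"]))
    R=np.array(c["R"]);print(n,(-R.T@np.array(c["t"]).ravel()).round(),R.round(2).tolist(),c["fx"])
s=ctrl.sense();print(s["time_s"],s["eef_pos"],s["ee_rot"],s["force"],s["grip_width"])
E
```

```text
scene [1223.  486.  811.] [[-0.61, 0.79, 0.02], [0.51, 0.4, -0.76], [-0.61, -0.45, -0.65]] 484.5140494651424
top [ 377.   19. 1295.] [[0.01, -1.0, 0.01], [-0.99, -0.01, -0.14], [0.14, -0.0, -0.99]] 439.5208790667408
0.1 [185.22104777 491.02263188 247.78746063] [-2.46339737e-04  1.79418219e-01  9.83772715e-01 -5.34927609e-04] [-0.31053042 -1.4260226  -0.1863809 ] 0.9976113294199027
```

View pics/scene0.png

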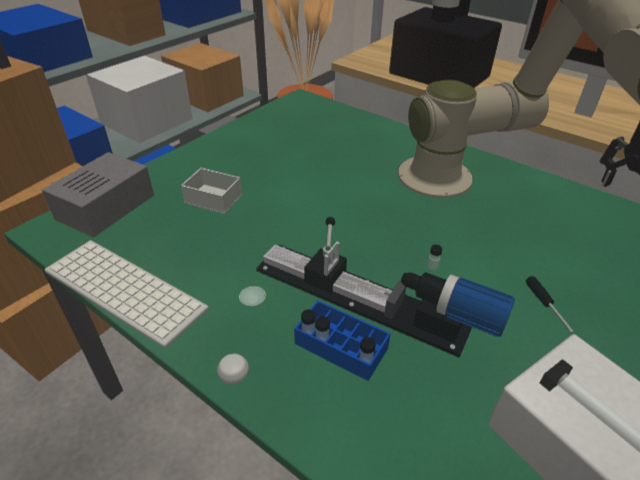

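View pics/top0.png

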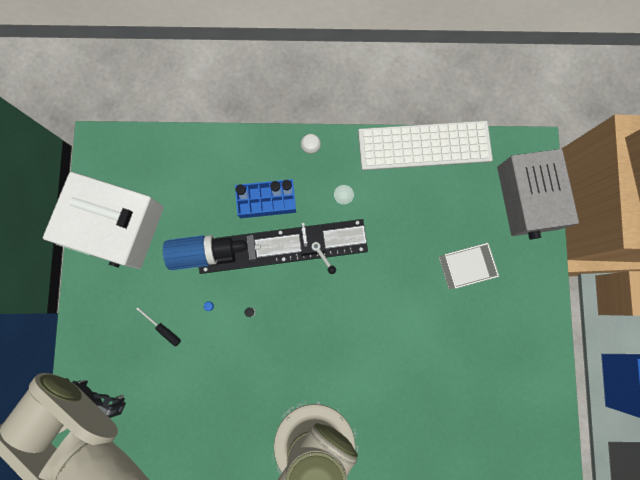

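The scene view shows the rail in front of the robot, with the blue head at one end and the lever standing out on the robot side. In the top view the rail runs from about (365,235) to the head at (190,252). The ball is at (332,270), the vial at (249,312) and the cap at (208,306). I'll enlarge this area.

Run:
```python
from h import *
im=cv2.imread("pics/top0.png")
cv2.imwrite("pics/crop.png",cv2.resize(im[205:325,180:380],None,fx=4,fy=4,interpolation=cv2.INTER_CUBIC))
im=cv2.imread("pics/scene0.png")
cv2.imwrite("pics/crop2.png",cv2.resize(im[205:355,250:450],None,fx=4,fy=4,interpolation=cv2.INTER_CUBIC))
```

```text
(no output)
```

View pics/crop.png

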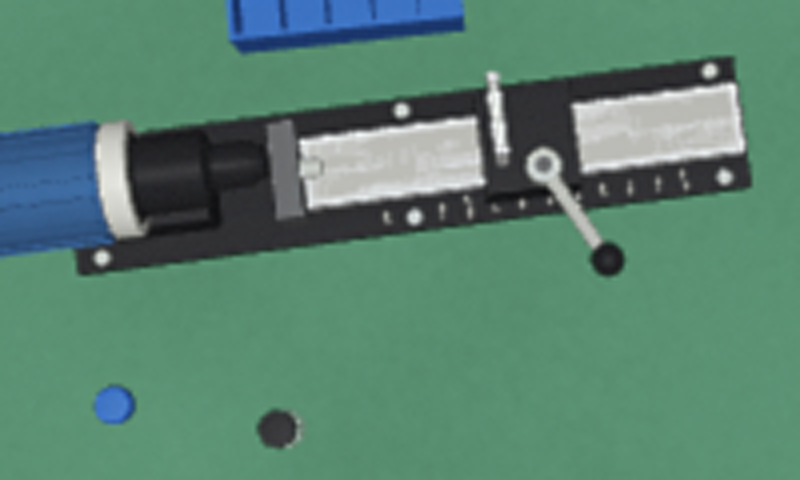

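View pics/crop2.png

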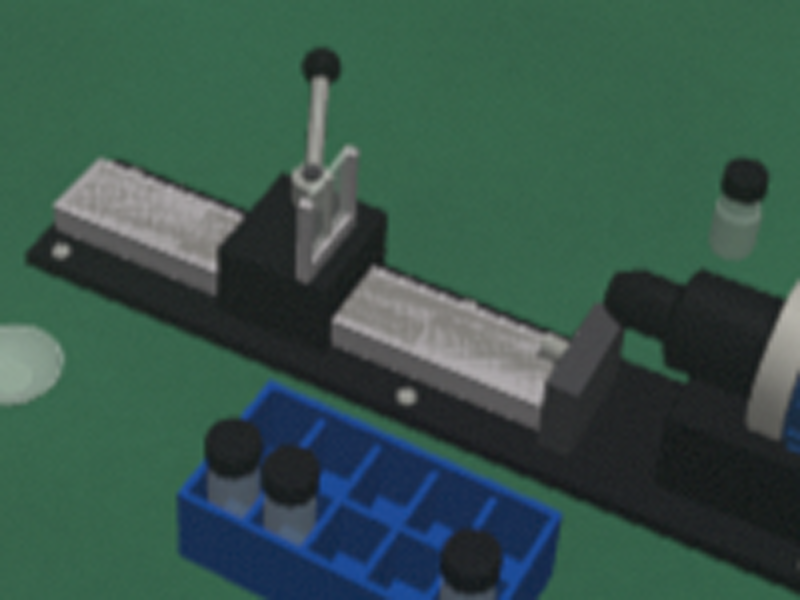

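The top crop shows the base plate corners at (750,187), (733,57) and (77,274). The hub is at (543,163), the ball at (607,259), and the pin tip at about (300,168). The scene crop shows the ball at (321,67), the hub at (311,173), and the rear of the carriage clear.

```bash
cat >> h.py <<'E'
def tri(cs,ps):
    A=[];b=[]
    for c,(u,v) in zip(cs,ps):
        R=np.array(c["R"]);t=np.array(c["t"]).ravel();n=np.array([(u-c["cx"])/c["fx"],(v-c["cy"])/c["fy"]])
        for i in(0,1): A.append(R[i]-n[i]*R[2]); b.append(n[i]*t[2]-t[i])
    return np.linalg.lstsq(np.array(A),np.array(b),rcond=None)[0]
E
python3 - <<'E'
from h import *
T=ctrl.capture("top");S=ctrl.capture("scene")
f=lambda x,y:((x+.5)/4-.5+180,(y+.5)/4-.5+205)
g=lambda x,y:((x+.5)/4-.5+250,(y+.5)/4-.5+205)
P={}
for n,p,z in [("rn",(750,187),12),("rf",(733,57),12),("ln",(77,274),12),("hub",(543,163),84),("ball",(607,259),100),("rearN",(580,190),66),("rearF",(573,80),66),("vialtop",(277,428),62),("cap",(114,405),15),("pin",(302,168),50),("blocknear",(278,217),62)]:
    P[n]=ray(T,*f(*p),z); print(n,P[n].round(1))
print("tri ball",tri([T,S],[f(607,259),g(321,67)]),"hub",tri([T,S],[f(543,163),g(311,173)]))
print("scene ball",ray(S,*g(321,67),100),"hub",ray(S,*g(311,173),84))
ey=P["ln"]-P["rn"];print(np.linalg.norm(ey),np.linalg.norm(P["rf"]-P["rn"]))
ey/=np.linalg.norm(ey);ey[2]=0;ex=np.array([ey[1],-ey[0],0])
o=(P["ln"]+P["rf"])/2;o[2]=0
print("o",o,"ex",ex,"ey",ey,"stop",o+60*ey)
for n in P: print(n,((P[n]-o)@ex).round(1),((P[n]-o)@ey).round(1))
s=ctrl.sense();print(s["force"],s["time_s"])
E
```

```text
rn [ 547.8 -150.3   12. ]
rf [ 645.3 -138.4   12. ]
ln [478.6 342.   12. ]
hub [553.5   3.3  84. ]
ball [485.5 -40.6 100. ]
rearN [537.2 -23.1  66. ]
rearF [616.1 -17.7  66. ]
vialtop [369.1 186.1  62. ]
cap [384.1 310.4  15. ]
pin [553.1 175.2  50. ]
blocknear [516.3 189.7  62. ]
tri ball [485.76348045 -41.17366436 100.86422135] hub [553.39432724   2.78204641  87.64099426]
scene ball [485.15419472 -42.4302422  100.        ] hub [ 5.50345397e+02 -3.06076122e-01  8.40000000e+01]
497.0777825871761 98.21437723554689
o [561.9509004  101.80286966   0.        ] ex [0.99028398 0.13905983 0.        ] ey [-0.13905983  0.99028398  0.        ] stop [553.60731081 161.21990857   0.        ]
rn -49.1 -247.6
rf 49.1 -249.4
ln -49.1 249.4
hub -22.0 -96.3
ball -95.5 -130.4
rearN -41.9 -120.3
rearF 37.0 -125.9
vialtop -179.3 110.3
cap -147.2 231.3
pin 1.5 73.9
blocknear -33.0 93.3
[-0.17808018  1.00833377  0.36754607] 0.2
```

Measured plate: 497 x 98 mm against 500 x 100. Ball height 100.9 and hub-to-ball about 80 mm both agree with the given values. The carriage's rear face is at rail y ≈ -123, so there are about 113 mm to go, and the clamp angle is about 0.3. I'll move behind the carriage with the fingers shut and the closing line across the rail.

```bash
python3 -m jog '[{"delta_pos":[50,-55,0],"angular":[0,0,-0.15],"fingers":0},{"delta_pos":[90,-110,0],"angular":[0,0,-0.3],"fingers":0},{"delta_pos":[130,-165,0],"angular":[0,0,-0.45],"fingers":0},{"delta_pos":[170,-220,0],"angular":[0,0,-0.6],"fingers":0},{"delta_pos":[210,-275,0],"angular":[0,0,-0.75],"fingers":0},{"delta_pos":[250,-330,0],"angular":[0,0,-0.9],"fingers":0},{"delta_pos":[290,-385,0],"angular":[0,0,-1.07],"fingers":0},{"delta_pos":[325,-440,0],"angular":[0,0,-1.07],"fingers":0},{"delta_pos":[360,-495,0],"angular":[0,0,-1.07],"fingers":0},{"delta_pos":[400,-553,0],"angular":[0,0,-1.07],"fingers":0}]' 40
python3 -m jog '[{"delta_pos":[0,0,0],"angular":[0,0,0],"fingers":0},{"delta_pos":[0,0,0],"angular":[0,0,0],"fingers":0},{"delta_pos":[0,0,0],"angular":[0,0,0],"fingers":0}]'
```

```text
time_s: 1.45
eef_pos: [553.7, -15.6, 248.2]
ee_rot: [-0.0, 0.656, 0.755, 0.0]
force: [0.7, 0.9, -0.3]
grip_width: -0.003
grip_force: 0.0
time_s: 1.82
eef_pos: [552.5, -12.6, 248.5]
ee_rot: [0.0, 0.655, 0.755, 0.0]
force: [-0.9, 0.2, -0.4]
grip_width: 0.007
grip_force: 0.0
```

```bash
python3 -m jog '[{"delta_pos":[32,-49,0],"angular":[0,0,0],"fingers":0},{"delta_pos":[32,-49,0],"angular":[0,0,0],"fingers":0},{"delta_pos":[32,-49,-40],"angular":[0,0,0],"fingers":0},{"delta_pos":[32,-49,-80],"angular":[0,0,0],"fingers":0},{"delta_pos":[32,-49,-115],"angular":[0,0,0],"fingers":0},{"delta_pos":[32,-49,-145],"angular":[0,0,0],"fingers":0},{"delta_pos":[32,-49,-170],"angular":[0,0,0],"fingers":0},{"delta_pos":[32,-49,-188],"angular":[0,0,0],"fingers":0},{"delta_pos":[32,-49,-188],"angular":[0,0,0],"fingers":0}]'
python3 - <<'E'
from h import *
c=ctrl.capture("scene"); cv2.imwrite("pics/s1.png",cv2.resize(np.array(c["pixels"])[190:340,240:440],None,fx=4,fy=4,interpolation=cv2.INTER_CUBIC))
E
```

```text
time_s: 2.95
eef_pos: [584.3, -61.8, 59.7]
ee_rot: [-0.001, 0.656, 0.755, -0.0]
force: [1.1, 0.6, 1.0]
grip_width: 0.001
grip_force: 0.0
```

View pics/s1.png

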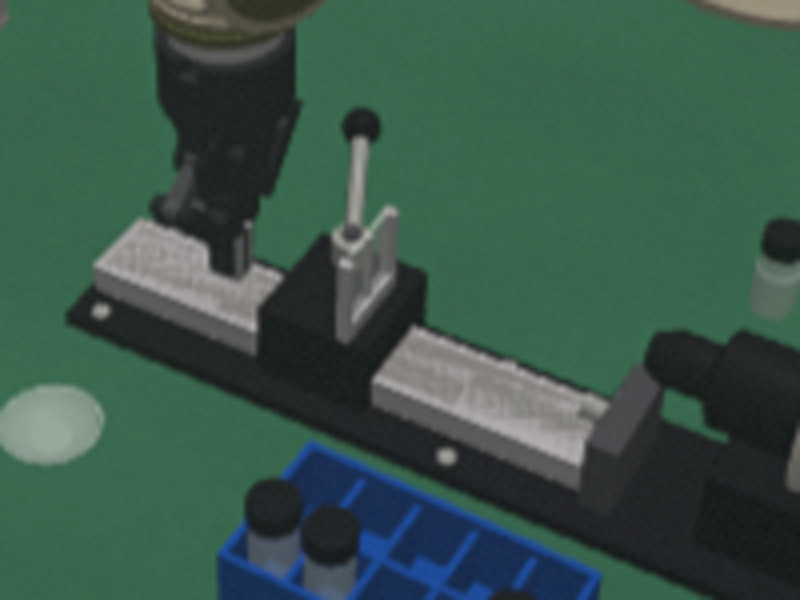

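The fingertips, at (230,270) in the crop, are over the rail behind the carriage's rear face and clear of the lever. Now I'll push along the rail.

```bash
python3 -m jog '[{"delta_pos":[-1.4,9.9,0],"angular":[0,0,0],"fingers":0},{"delta_pos":[-2.8,19.8,0],"angular":[0,0,0],"fingers":0},{"delta_pos":[-3.9,27.7,0],"angular":[0,0,0],"fingers":0},{"delta_pos":[-5,35.6,0],"angular":[0,0,0],"fingers":0},{"delta_pos":[-6.4,45.5,0],"angular":[0,0,0],"fingers":0},{"delta_pos":[-7.8,55.4,0],"angular":[0,0,0],"fingers":0},{"delta_pos":[-9.2,65.3,0],"angular":[0,0,0],"fingers":0},{"delta_pos":[-10.6,75.2,0],"angular":[0,0,0],"fingers":0},{"delta_pos":[-12,85.2,0],"angular":[0,0,0],"fingers":0},{"delta_pos":[-13.4,95.1,0],"angular":[0,0,0],"fingers":0}]'
python3 -m jog '[{"delta_pos":[-1.4,9.9,0],"angular":[0,0,0],"fingers":0},{"delta_pos":[-2.5,17.8,0],"angular":[0,0,0],"fingers":0},{"delta_pos":[-3.6,25.7,0],"angular":[0,0,0],"fingers":0},{"delta_pos":[-4.5,31.7,0],"angular":[0,0,0],"fingers":0},{"delta_pos":[-5,35.6,0],"angular":[0,0,0],"fingers":0},{"delta_pos":[-5,35.6,0],"angular":[0,0,0],"fingers":0}]'
```

```text
time_s: 4.25
eef_pos: [571.5, 33.1, 60.3]
ee_rot: [0.0, 0.656, 0.755, 0.0]
force: [0.7, -2.4, 1.8]
grip_width: -0.002
grip_force: 1.3
time_s: 5.0
eef_pos: [566.1, 68.5, 60.0]
ee_rot: [-0.001, 0.656, 0.755, -0.0]
force: [0.1, -0.1, -0.4]
grip_width: -0.002
grip_force: 0.0
```

```bash
python3 -m jog '[{"delta_pos":[-0.4,3,0],"angular":[0,0,0],"fingers":0},{"delta_pos":[-0.8,6,0],"angular":[0,0,0],"fingers":0},{"delta_pos":[-1.1,8,0],"angular":[0,0,0],"fingers":0},{"delta_pos":[-1.3,9.5,0],"angular":[0,0,0],"fingers":0}]'
python3 -m jog '[{"delta_pos":[-0.2,1.5,0],"angular":[0,0,0],"fingers":0},{"delta_pos":[-0.4,3,0],"angular":[0,0,0],"fingers":0}]'
```

```text
time_s: 5.5
eef_pos: [565.0, 77.7, 60.2]
ee_rot: [-0.0, 0.656, 0.755, -0.0]
force: [-0.2, -2.9, -1.0]
grip_width: 0.002
grip_force: 1.0
time_s: 5.75
eef_pos: [564.8, 80.3, 60.3]
ee_rot: [0.0, 0.656, 0.755, -0.0]
force: [-1.0, -9.4, -1.8]
grip_width: 0.001
grip_force: 5.0
```

```bash
python3 -m jog '[{"delta_pos":[-0.1,1,0],"angular":[0,0,0],"fingers":0},{"delta_pos":[-0.1,1,0],"angular":[0,0,0],"fingers":0}]'
python3 - <<'E'
from h import *
for n,(a,b) in(("scene",(190,240)),):
    c=ctrl.capture(n); cv2.imwrite("pics/s2.png",cv2.resize(np.array(c["pixels"])[200:350,260:460],None,fx=4,fy=4,interpolation=cv2.INTER_CUBIC))
print(ctrl.sense()["force"])
E
```

```text
time_s: 6.0
eef_pos: [564.8, 80.3, 60.3]
ee_rot: [0.001, 0.656, 0.755, -0.001]
force: [-0.2, -10.7, -1.9]
grip_width: -0.002
grip_force: 5.0
[ -1.73488893 -10.12193113  -1.12276245]
```

View pics/s2.png

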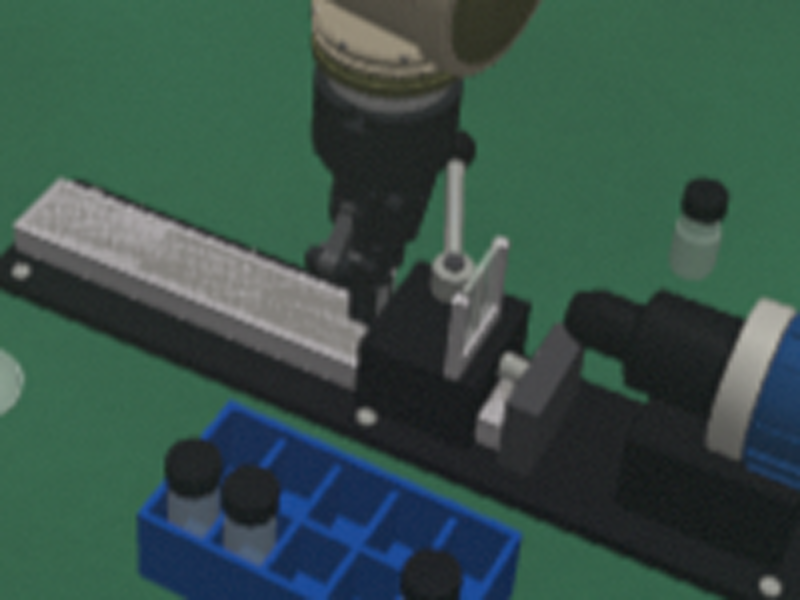

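The carriage is against the pin: the front face meets the pin at about (510,362), the force rose to 10 N with no more motion, and the TCP sits at rail y -21.7 (-10 - 11.7), as expected. Next I'll back off, rise, and go behind the ball, which is at rail (-96,-17).

```bash
python3 -m jog '[{"delta_pos":[2,-15,0],"angular":[0,0,0],"fingers":0},{"delta_pos":[5,-36,0],"angular":[0,0,0],"fingers":0},{"delta_pos":[5,-40,20],"angular":[0,0,0],"fingers":0},{"delta_pos":[5,-50,43],"angular":[0,0,0],"fingers":0},{"delta_pos":[-20,-52,43],"angular":[0,0,0],"fingers":0},{"delta_pos":[-50,-52,43],"angular":[0,0,0],"fingers":0},{"delta_pos":[-75,-52,43],"angular":[0,0,0],"fingers":0},{"delta_pos":[-90,-50,43],"angular":[0,0,0],"fingers":0},{"delta_pos":[-90,-50,43],"angular":[0,0,0],"fingers":0}]'
python3 - <<'E'
from h import *
c=ctrl.capture("top"); cv2.imwrite("pics/t3.png",cv2.resize(np.array(c["pixels"])[205:325,180:380],None,fx=4,fy=4,interpolation=cv2.INTER_CUBIC))
o=np.array([561.95,101.8,0]);ex=np.array([.9903,.1391,0]);ey=np.array([-.1391,.9903,0])
for a in(-.44,-.2,0,.2,.4,.65):
    b=o+(-24-80*np.cos(a))*ex+(17+80*np.sin(a))*ey; print(a,b.round(1),"tcp",(b-23.5*ey).round(1),"px",proj(c,b+[0,0,100]).round(1))
E
```

```text
time_s: 7.18
eef_pos: [474.6, 30.9, 103.6]
ee_rot: [0.0, 0.656, 0.755, 0.0]
force: [-1.1, -0.1, -0.4]
grip_width: -0.004
grip_force: 0.0
-0.44 [468.9  71.5   0. ] tcp [472.1  48.2   0. ] px [290.2 275. ]
-0.2 [460.4  88.7   0. ] tcp [463.7  65.4   0. ] px [283.8 278.1]
0 [456.6 104.2   0. ] tcp [459.9  80.9   0. ] px [278.1 279.4]
0.2 [456.  120.1   0. ] tcp [459.2  96.9   0. ] px [272.2 279.6]
0.4 [458.5 135.9   0. ] tcp [461.8 112.6   0. ] px [266.4 278.6]
0.65 [466.  154.4   0. ] tcp [469.3 131.1   0. ] px [259.7 275.8]
```

View pics/t3.png

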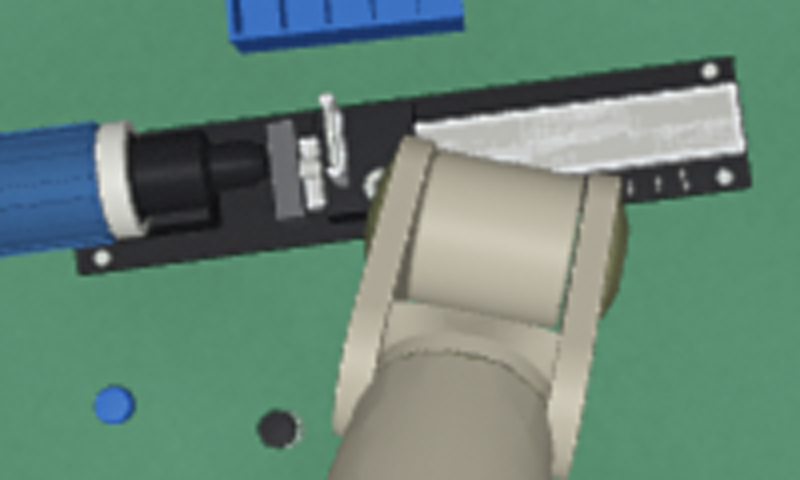

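The view is from above. The carriage is at the stop, the hub's edge shows at (375,183), the arm hides the ball, and the vial and cap have not moved. I'll push the ball along its arc.

```bash
python3 -m jog '[{"delta_pos":[-1,8,0],"angular":[0,0,0],"fingers":0},{"delta_pos":[-3,17,0],"angular":[0,0,0],"fingers":0},{"delta_pos":[-6,23,0],"angular":[0,0,0],"fingers":0},{"delta_pos":[-9,30,0],"angular":[0,0,0],"fingers":0},{"delta_pos":[-12,37,0],"angular":[0,0,0],"fingers":0},{"delta_pos":[-14,44,0],"angular":[0,0,0],"fingers":0},{"delta_pos":[-15,50,0],"angular":[0,0,0],"fingers":0},{"delta_pos":[-15,50,0],"angular":[0,0,0],"fingers":0}]'
python3 -m jog '[{"delta_pos":[0,6,0],"angular":[0,0,0],"fingers":0},{"delta_pos":[0,12,0],"angular":[0,0,0],"fingers":0},{"delta_pos":[0,18,0],"angular":[0,0,0],"fingers":0},{"delta_pos":[1,24,0],"angular":[0,0,0],"fingers":0},{"delta_pos":[2,30,0],"angular":[0,0,0],"fingers":0},{"delta_pos":[4,36,0],"angular":[0,0,0],"fingers":0},{"delta_pos":[6,41,0],"angular":[0,0,0],"fingers":0},{"delta_pos":[6,41,0],"angular":[0,0,0],"fingers":0}]'
```

```text
time_s: 8.22
eef_pos: [459.9, 82.1, 103.4]
ee_rot: [0.0, 0.656, 0.755, 0.0]
force: [1.1, -0.0, -0.5]
grip_width: -0.002
grip_force: 0.0
time_s: 9.22
eef_pos: [466.0, 123.0, 103.4]
ee_rot: [0.0, 0.656, 0.755, 0.0]
force: [-0.3, -0.1, -0.4]
grip_width: 0.002
grip_force: 0.0
```

```bash
python3 -m jog '[{"delta_pos":[1,3,0],"angular":[0,0,0],"fingers":0},{"delta_pos":[2,6,0],"angular":[0,0,0],"fingers":0}]'
python3 -m jog '[{"delta_pos":[0,1.5,0],"angular":[0,0,0],"fingers":0},{"delta_pos":[1,3,0],"angular":[0,0,0],"fingers":0}]'
```

```text
time_s: 9.48
eef_pos: [467.8, 128.6, 103.3]
ee_rot: [0.0, 0.656, 0.755, -0.0]
force: [-0.8, -3.1, 1.7]
grip_width: -0.0
grip_force: 1.3
time_s: 9.72
eef_pos: [468.7, 131.3, 103.3]
ee_rot: [0.0, 0.656, 0.755, -0.0]
force: [-2.6, -8.4, 1.0]
grip_width: 0.0
grip_force: 4.7
```

```bash
python3 -m jog '[{"delta_pos":[0,1,0],"angular":[0,0,0],"fingers":0},{"delta_pos":[0,2,0],"angular":[0,0,0],"fingers":0},{"delta_pos":[0,2,0],"angular":[0,0,0],"fingers":0}]'
```

```text
time_s: 10.1
eef_pos: [468.7, 131.7, 103.3]
ee_rot: [0.001, 0.656, 0.755, -0.002]
force: [-1.2, -16.5, 1.5]
grip_width: 0.004
grip_force: 8.4
```

Hard end reached: 16 N with no motion, at the predicted TCP of (469,131). I'll back off straight along -y, rise, move clear and look.

```bash
python3 -m jog '[{"delta_pos":[2,-12,0],"angular":[0,0,0],"fingers":0},{"delta_pos":[3,-30,0],"angular":[0,0,0],"fingers":0},{"delta_pos":[3,-40,20],"angular":[0,0,0],"fingers":0},{"delta_pos":[3,-50,60],"angular":[0,0,0],"fingers":0},{"delta_pos":[0,-90,110],"angular":[0,0,0],"fingers":0},{"delta_pos":[-20,-150,140],"angular":[0,0,0],"fingers":0},{"delta_pos":[-40,-210,140],"angular":[0,0,0],"fingers":0},{"delta_pos":[-50,-260,140],"angular":[0,0,0],"fingers":0},{"delta_pos":[-60,-310,140],"angular":[0,0,0],"fingers":0},{"delta_pos":[-60,-310,140],"angular":[0,0,0],"fingers":0}]'
python3 - <<'E'
from h import *
S=ctrl.capture("scene"); T=ctrl.capture("top")
a=cv2.resize(np.array(T["pixels"])[205:325,180:380],None,fx=4,fy=4,interpolation=cv2.INTER_CUBIC)
cv2.imwrite("pics/t4.png",a)
p=proj(T,[466,154.4,100]);print("pred tight ball in crop",(p-[180,205])*4)
cv2.imwrite("pics/s4.png",np.array(S["pixels"]))
E
```

```text
time_s: 11.35
eef_pos: [408.2, -178.9, 243.2]
ee_rot: [0.0, 0.658, 0.753, 0.0]
force: [0.0, 0.4, -0.4]
grip_width: -0.001
grip_force: 0.0
pred tight ball in crop [318.67721777 283.20482561]
```

View pics/t4.png

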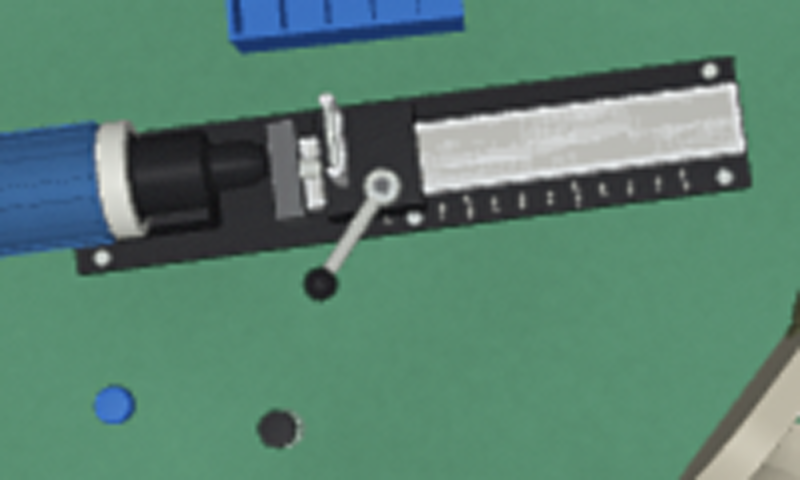

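View pics/s4.png

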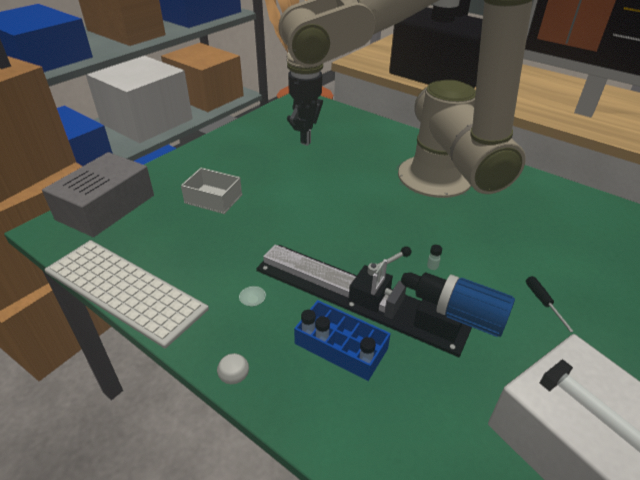

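The ball is at (320,284) in the crop, against a predicted tight position of (319,283). The carriage is still at the stop, the vial (277,428) and cap (114,405) have not moved, and the robot is clear.

```bash
python3 -c "from rig import ctrl; print(ctrl.finish_job())"
```

```text
the job is handed in; nothing more can be done
None
```

The carriage is against the stop pin and locked, with its clamp lever at the tight end; no bystander was touched, the arm is clear, and the job was handed in at about 11.5 s.

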